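Index the whetstone wheel and swing the loupe over it

ROBOT

A 6-joint arm with a two-finger parallel gripper is mounted at the origin on the work surface. World frame = base frame: x ahead of the robot, y to its left, z up, the work surface at z = 0. Lengths are in m, angles in rad, forces in N, time in s.
With the tool pointing down it reaches from about 0.325 to 0.9 m from the base axis. Payload 3.5 kg.
Tool frame: the origin (TCP) lies at the centre of the arm's flange, where the gripper is bolted on; the fingertips stand ahead of it and the grasp point (between the pads) lies 155 mm ahead of it (bot.tcp_to_tips is the z of the fingertips in the tool frame, in m); z points along the fingers, y is the line along which they close (so a half turn about z gives the same grasp; the last joint's range is limited). The gripper opens to 85 mm and grips with 20 to 120 N. Pads are 22 mm wide; open, the fingers measure 114 mm over their backs; the gripper's body (76 mm by 85 mm) begins 54 mm behind the grasp point. The pads swing forward as they close: fully open they stand 13 mm farther back than shut.
Start: joints at [1.217, 0.276, -0.026, 1.268, 0, 1.467], TCP at [0.155, 0.605, 0.405] pointing down, gripper open.
Joint ranges: [-3.12, 3.12], [-0.85, 1.88], [-1.08, 1.24], [-1.95, 2.15], [-1.57, 1.53], [-3.14, 3.14]. Speed limits (rad/s): [2.57, 2.57, 3.14, 3.14, 3.14, 3.14].

INTERFACE

Orientations are given as a unit quaternion [x, y, z, w].
In Python, from cell import bot gives the robot as it stands.
- The arm moves only by the shell command python3 -m pendant 'ROWS' [FORCE]. ROWS is JSON, a list of rows, each an object of numbers: "hand": the finger opening in m, from 0 to 0.0854; "tx", "ty", "tz": the shift along the tool's x, y, z in m; "spin": the turn about the tool's z in units of 5 degrees (1.0 is 5 degrees). In form: [{"hand": .., "tx": .., "ty": .., "tz": .., "spin": ..}, ...]. A call has exactly 8 rows; each row is the pose to reach, as a shift and turn from the pose commanded when the call began, along the tool's axes at that moment; what a row does not reach only later rows make up. A row lasts 1/12 s, in which the tool goes at most 41.7 mm and 7.16 degrees, less where a joint would pass 70% of its speed; a pose out of reach is approached as far as the arm can. A call with a gripper value outside its range is refused whole. The fingers move at their own pace and stop on an object; FORCE is the grip in N (left out, the last holds). Time passes only in rows, so rows that repeat a pose let the fingers close, or fill a call up. It gives the time, the measured TCP pose, the force, the opening and the grip force at its end, in the units of the state.
- bot.get_state(): the state, without advancing time (a new reading comes with each control period).
- bot.camera(name): name is "scene" or "top" or "wrist"; returns a dict with "image" (480x640x3 uint8, red, green, blue), "mtx" (3x3 intrinsics, pixels), "dist_coeffs" ([k1, k2, p1, p2, k3] as OpenCV has them; the pictures are not rectified), "camera_from_world" (4x4, takes a point from world to camera coordinates); the wrist camera has in their place "tool_from_camera" (4x4, takes a point from camera to tool coordinates, whose origin is the TCP and whose axes are the flange's). Camera axes: x right, y up, looking along -z (the intrinsics and any distortion apply to the point x, -y, -z); pixel columns grow to the right and rows downward; lengths in m; the calibration is good to about 2 mm. A picture is of the moment at which its call begins: read the wrist's pose just before it. There is no depth.
- bot.close_job(): hands the job in; it is judged then, once.
The state is a dict: "clock": time; "qpos": joint angles; "joint_vel": joint speeds; "tau": joint torques, N m; "ee_pos": TCP position; "eef_rot": TCP orientation; "contact_force": force on the tool from outside, world axes, zero at the start; "ft_torque": the same for the moment, N m; "grip_width": finger opening in m; "grasp_force": force on a finger pad.
Only numpy, scipy, OpenCV 4.12 (cv2) and the standard library are available. Lean on these libraries where they do the work, as an engineer would, in place of code of your own. Each camera call takes 0.05 s, during which the arm holds its last target. There are 200 camera calls.

TASK

Set up the nib grinding station: with a fingertip, gently push an arm of the four-armed stone wheel round until the red whetstone faces the teak nib rest squarely. Then, also with a fingertip, gently push the loupe's arm to bring its lens centrally over the red stone, and leave both standing there. Leave the pen caps, the pin vise and the feed rack alone.

Things in the scene. Friction and masses are not known exactly. Their poses are not given: they have to be found in the camera images.
- station: fixed station: round dark steel foot (170 mm wide, 8 high) under the stone wheel, a teak nib rest on its -x side and a loupe post (14 mm thick, 36 mm foot) at x = -80, y = +140 mm in its frame. Origin on the bench on the wheel's axis; z up; -x points from the axis to the middle of the rest. Placed and turned differently each time.
- wheel: stone wheel, turns either way about the vertical axis through its origin (18 mm above the bench), friction 0.1 N m, stays where left. Hub 52 mm wide, up to 41 mm above the bench; four dark steel arms at 90 degrees, 24 mm wide, reaching 110 mm out, 18 to 30 mm above the bench, open between. On each a stone 55 x 20 mm, top at 38 mm: red (along -x), white, black, blue.
- nib_rest (a point): middle of the top of the teak nib rest, a block 30 x 50 mm with a brass strip on top, 46 mm above the bench, 137 mm from the wheel's axis; its face to the wheel is 122 mm from the axis
- red_stone (a point): centre of the red stone's top face, 80 mm from the wheel's axis, 38 mm above the bench
- loupe: loupe: level chrome arm along its -y, 10 x 10 mm, 61 to 71 mm above the bench, bare from 10 to 106 mm out, then a lens in a black ring 68 mm wide. Origin on the vertical hinge on the post, 66 mm up; hinge cap to 74 mm. Friction 0.06 N m, stays where left. Starts 90 to 130 degrees anticlockwise (from above) of its working place; no stop there, the hinge runs 34 degrees past.
- lens (a point): centre of the lens, 140 mm from the hinge, 66 mm above the bench
- pen_cap_a: burgundy resin pen cap, 15 mm across and 60 mm tall, standing upright; origin at the centre of its underside. A bystander, easily tipped: leave it alone.
- pen_cap_b: burgundy resin pen cap, 15 mm across and 60 mm tall, standing upright; origin at the centre of its underside. A bystander, easily tipped: leave it alone.
- pin_vise: chrome pin vise lying on the bench along its x, 90 mm long, 12 mm thick; origin under its middle. A bystander.
- feed_rack: small teak rack of black pen feeds, 50 x 120 mm, about 45 mm tall; origin at the centre of its underside. A bystander.

How it is judged:
By the outcome, as a careful person would: the job done as asked, in the order asked, and still so for the second after the job is handed in, with the robot touching nothing.
It also fails if it takes over 72 s, if anything falls off the work surface, if the arm or the gripper's body presses on something with over 40 N, if the wrist force passes 120 N, or if a joint passes its speed limit or range.

## Working session

There is one attempt and no reset: what is moved stays moved. The work goes in short steps, Python scripts to look and compute and a shell command to move; the robot and the scene stay as the last step left them, time stands still between calls to the robot, and variables do not carry over. Pictures are saved under pics/ and viewed, at most 13 in all, crops included, and the job is handed in when it is done.

```bash
mkdir -p pics; ls; cat > h.py <<'E'
import numpy as np, cv2
from cell import bot
from scipy.spatial.transform import Rotation as R
def ray(c,uv,T=None):
    p=cv2.undistortPoints(np.array([[uv]],float),c["mtx"],c["dist_coeffs"])[0,0]
    d=np.array([p[0],-p[1],-1.])
    M=np.linalg.inv(c["camera_from_world"]) if T is None else T
    return M[:3,3],M[:3,:3]@d
def onz(c,uv,z,T=None):
    o,d=ray(c,uv,T); return o+d*(z-o[2])/d[2]
def proj(c,P,T=None):
    M=c["camera_from_world"] if T is None else np.linalg.inv(T)
    q=M[:3,:3]@np.array(P)+M[:3,3]
    v=np.array([[q[0],-q[1],-q[2]]])
    return cv2.projectPoints(v,np.zeros(3),np.zeros(3),np.array(c["mtx"]),np.array(c["dist_coeffs"]))[0][0,0]
def wristT(s,c):
    T=np.eye(4);T[:3,:3]=R.from_quat(s["eef_rot"]).as_matrix();T[:3,3]=s["ee_pos"]
    return T@np.array(c["tool_from_camera"])
def save(c,n): cv2.imwrite("pics/"+n,c["image"][:,:,::-1])
E
python3 - <<'E'
from h import *
s=bot.get_state();print(s["clock"],s["ee_pos"],s["eef_rot"],bot.tcp_to_tips,R.from_quat(s["eef_rot"]).as_matrix().round(3))
for n in("top","scene"):
    c=bot.camera(n);save(c,n+".png");np.save(n+".npy",c,allow_pickle=True)
E
```

```text
pics
0.0 [0.15496651 0.60505767 0.40354282] [ 1.25068081e-01  9.92147508e-01 -1.10679830e-03 -2.68804776e-04] 0.1734 [[-0.969  0.248 -0.001]
 [ 0.248  0.969 -0.002]
 [ 0.    -0.002 -1.   ]]
```

View pics/top.png

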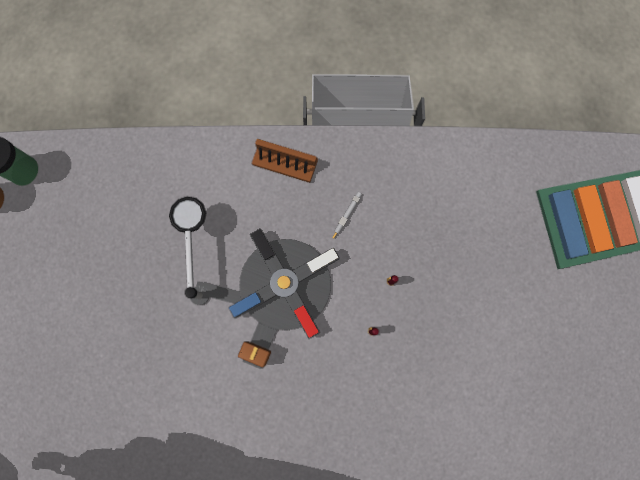

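View pics/scene.png

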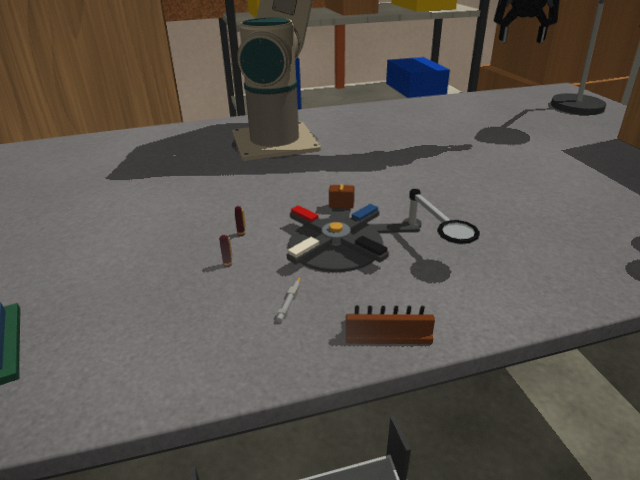

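The top view shows the hub at (285,283), the red stone at (306,321), blue at (246,305), and the teak rest at (255,354). The loupe hinge is at (191,293) with its lens at (188,214), and the caps are at (392,280) and (373,331). Next I convert these to world positions.

```bash
python3 - <<'E'
from h import *
c=np.load("top.npy",allow_pickle=True).item()
im=c["image"];hsv=cv2.cvtColor(im,cv2.COLOR_RGB2HSV)
def cen(mask,box):
    x0,y0,x1,y1=box;m=np.zeros(mask.shape,np.uint8);m[y0:y1,x0:x1]=mask[y0:y1,x0:x1]
    ys,xs=np.nonzero(m);return np.array([xs.mean(),ys.mean()]),len(xs),cv2.minAreaRect(np.c_[xs,ys].astype(np.float32))
H,S,V=[hsv[:,:,i].astype(int) for i in range(3)]
sat=S>110
hub=onz(c,cen((H<30)&(H>8)&sat&(V>130),(270,270,300,298))[0],.043)
print("hubcap",hub)
for n,m,b,z in [("red",((H<6)|(H>172))&(S>150)&(V>100),(285,300,330,345),.038),("blue",(H>95)&(H<125)&(S>90),(225,285,270,325),.038),("white",(V>180)&(S<40),(300,240,345,280),.038),("rest",(S>110)&(H<30),(230,335,280,375),.046),("ringblack",(V<45),(165,192,212,236),.066),("hinge",V<50,(183,286,199,301),.074),("capA",sat,(383,270,402,290),.06),("capB",sat,(364,322,382,340),.06)]:
    p,k,r=cen(m.astype(bool),b);w=onz(c,p,z);d=w-hub
    print(n,p.round(1),k,np.round(r[1],1),w.round(4),"r",np.hypot(*d[:2]).round(4),"ang",np.degrees(np.arctan2(d[1],d[0])).round(1))
E
```

```text
hubcap [0.52982538 0.00606775 0.043     ]
red [305.9 321. ] 350 [31.2 11.3] [ 0.461 -0.034  0.038] r 0.0796 ang -149.8
blue [244.7 304.4] 346 [11.5 30.9] [0.4898 0.0751 0.038 ] r 0.0798 ang 120.1
white [322.1 259.8] 315 [10.4 29.8] [ 0.5702 -0.0626  0.038 ] r 0.0797 ang -59.6
rest [254.  353.9] 511 [29.1 17.8] [0.4037 0.0559 0.046 ] r 0.1357 ang 158.4
ringblack [188.7 214.1] 250 [33.9 35.4] [0.6479 0.1757 0.066 ] r 0.2066 ang 55.2
hinge [191.6 292.2] 85 [ 9. 10.] [0.5082 0.1621 0.074 ] r 0.1575 ang 97.9
capA [392.  279.8] 74 [ 8. 10.] [ 0.5318 -0.1845  0.06  ] r 0.1906 ang -89.4
capB [373.1 330.9] 59 [9. 6.] [ 0.4435 -0.15    0.06  ] r 0.1784 ang -118.9
```

```bash
python3 -m pendant '[{"hand":0,"tx":-0.04,"ty":-0.03,"tz":0.0,"spin":0},{"hand":0,"tx":-0.07,"ty":-0.054,"tz":0.01,"spin":0},{"hand":0,"tx":-0.10,"ty":-0.077,"tz":0.02,"spin":0},{"hand":0,"tx":-0.13,"ty":-0.10,"tz":0.03,"spin":0},{"hand":0,"tx":-0.16,"ty":-0.123,"tz":0.04,"spin":0},{"hand":0,"tx":-0.19,"ty":-0.146,"tz":0.05,"spin":0},{"hand":0,"tx":-0.22,"ty":-0.169,"tz":0.05,"spin":0},{"hand":0,"tx":-0.25,"ty":-0.192,"tz":0.05,"spin":0}]' 
python3 -m pendant '[{"hand":0,"tx":-0.03,"ty":-0.023,"tz":0.0,"spin":0},{"hand":0,"tx":-0.06,"ty":-0.046,"tz":0.0,"spin":0},{"hand":0,"tx":-0.09,"ty":-0.069,"tz":0,"spin":0},{"hand":0,"tx":-0.12,"ty":-0.092,"tz":0,"spin":0},{"hand":0,"tx":-0.15,"ty":-0.115,"tz":0,"spin":0},{"hand":0,"tx":-0.18,"ty":-0.138,"tz":0,"spin":0},{"hand":0,"tx":-0.21,"ty":-0.161,"tz":0,"spin":0},{"hand":0,"tx":-0.24,"ty":-0.184,"tz":0,"spin":0}]'
python3 -m pendant '[{"hand":0,"tx":-0.02,"ty":-0.015,"tz":0.0,"spin":0},{"hand":0,"tx":-0.038,"ty":-0.028,"tz":0.0,"spin":0},{"hand":0,"tx":-0.038,"ty":-0.028,"tz":0,"spin":0},{"hand":0,"tx":-0.038,"ty":-0.028,"tz":0,"spin":0},{"hand":0,"tx":-0.038,"ty":-0.028,"tz":0,"spin":0},{"hand":0,"tx":-0.038,"ty":-0.028,"tz":0,"spin":0},{"hand":0,"tx":-0.038,"ty":-0.028,"tz":0,"spin":0},{"hand":0,"tx":-0.038,"ty":-0.028,"tz":0,"spin":0}]'
python3 - <<'E'
from h import *
s=bot.get_state();c=bot.camera("wrist");T=wristT(s,c);np.save("w1.npy",{"c":c,"T":T},allow_pickle=True);save(c,"w1.png")
print(s["ee_pos"],R.from_quat(s["eef_rot"]).as_euler("zyx",degrees=True),np.array(c["tool_from_camera"]).round(3))
for n,P in [("hub",(.5298,.0061,.041)),("hinge",(.508,.162,.074)),("rest",(.4037,.0559,.046))]: print(n,proj(c,P,T))
E
```

```text
clock: 0.77
ee_pos: [0.3498, 0.3554, 0.3534]
eef_rot: [0.125, 0.992, -0.001, -0.001]
contact_force: [-0.1, -0.7, 0.6]
grip_width: -0.0004
grasp_force: 0.0
clock: 1.43
ee_pos: [0.537, 0.1178, 0.3543]
eef_rot: [0.125, 0.992, -0.0, -0.0]
contact_force: [0.3, 1.0, -0.5]
grip_width: 0.0001
grasp_force: 0.0
clock: 2.1
ee_pos: [0.5657, 0.0839, 0.3547]
eef_rot: [0.124, 0.992, 0.0, -0.0]
contact_force: [0.7, 0.6, 0.1]
grip_width: -0.0002
grasp_force: 0.0
[0.56573501 0.08387513 0.35470257] [-1.65709818e+02 -1.67162952e-02 -1.79995096e+02] [[ 0.     0.96   0.282  0.071]
 [ 1.    -0.    -0.     0.001]
 [-0.     0.282 -0.96   0.03 ]
 [ 0.     0.     0.     1.   ]]
hub [197.65959571 204.46101313]
hinge [425.74086418 113.57596323]
rest [205.00954784 -19.52500034]
```

View pics/w1.png

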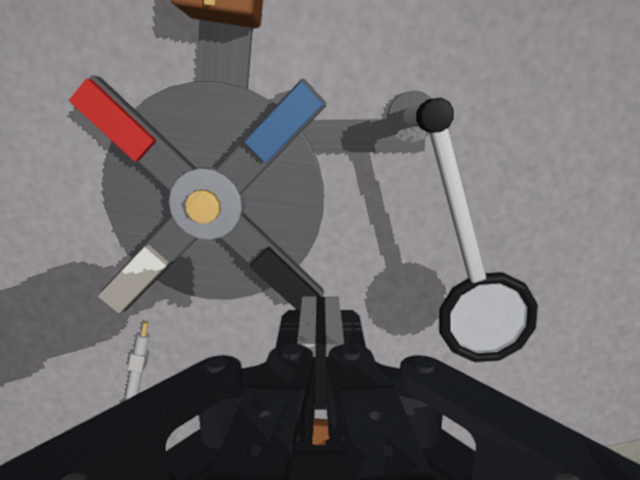

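The red stone is at (112,118), hub (203,206), hinge (435,113), and the lens is at (488,316). The gap between the black and blue arms is free, so I descend there and push the black arm clockwise.

```bash
python3 -m pendant '[{"hand":0,"tx":0,"ty":0,"tz":0.03,"spin":0},{"hand":0,"tx":0,"ty":0,"tz":0.06,"spin":0},{"hand":0,"tx":0,"ty":0,"tz":0.09,"spin":0},{"hand":0,"tx":0,"ty":0,"tz":0.115,"spin":0},{"hand":0,"tx":0,"ty":0,"tz":0.135,"spin":0},{"hand":0,"tx":0,"ty":0,"tz":0.15,"spin":0},{"hand":0,"tx":0,"ty":0,"tz":0.159,"spin":0},{"hand":0,"tx":0,"ty":0,"tz":0.159,"spin":0}]'
python3 -m pendant '[{"hand":0,"tx":-0.006,"ty":-0.002,"tz":0,"spin":0},{"hand":0,"tx":-0.012,"ty":-0.004,"tz":0,"spin":0},{"hand":0,"tx":-0.018,"ty":-0.007,"tz":0,"spin":0},{"hand":0,"tx":-0.023,"ty":-0.009,"tz":0,"spin":0},{"hand":0,"tx":-0.028,"ty":-0.011,"tz":0,"spin":0},{"hand":0,"tx":-0.032,"ty":-0.014,"tz":0,"spin":0},{"hand":0,"tx":-0.036,"ty":-0.017,"tz":0,"spin":0},{"hand":0,"tx":-0.040,"ty":-0.020,"tz":0,"spin":0}]'
python3 -m pendant '[{"hand":0,"tx":-0.003,"ty":-0.003,"tz":0,"spin":0},{"hand":0,"tx":-0.006,"ty":-0.006,"tz":0,"spin":0},{"hand":0,"tx":-0.010,"ty":-0.011,"tz":0,"spin":0},{"hand":0,"tx":-0.014,"ty":-0.016,"tz":0,"spin":0},{"hand":0,"tx":-0.017,"ty":-0.020,"tz":0,"spin":0},{"hand":0,"tx":-0.019,"ty":-0.023,"tz":0,"spin":0},{"hand":0,"tx":-0.021,"ty":-0.027,"tz":0,"spin":0},{"hand":0,"tx":-0.022,"ty":-0.029,"tz":0,"spin":0}]'
cat > look.py <<'E'
from h import *
import sys
c=bot.camera("top");save(c,sys.argv[1])
hsv=cv2.cvtColor(c["image"],cv2.COLOR_RGB2HSV);H,S,V=[hsv[:,:,i].astype(int) for i in range(3)]
hub=np.array([.5298,.0061])
def rep(n,m,box,z):
    x0,y0,x1,y1=box;k=np.zeros(m.shape,np.uint8);k[y0:y1,x0:x1]=m[y0:y1,x0:x1]
    nn,l,st,ce=cv2.connectedComponentsWithStats(k)
    if nn<2: print(n,"none");return
    i=1+st[1:,4].argmax();w=onz(c,ce[i],z);d=w[:2]-hub
    r=cv2.minAreaRect(np.argwhere(l==i)[:,::-1].astype(np.float32))
    print(n,ce[i].round(1),st[i,4],w[:2].round(4),"r",np.hypot(*d).round(4),"ang",np.degrees(np.arctan2(d[1],d[0])).round(2),"rect",r[1],round(r[2],1))
b=(215,215,355,350)
rep("red",((H<6)|(H>172))&(S>150)&(V>80),b,.038)
rep("blue",(H>95)&(H<125)&(S>90),b,.038)
rep("white",(V>165)&(S<40),b,.038)
rep("rest",(S>110)&(H<30)&(V>110),(230,335,280,375),.046)
rep("strip",(S>100)&(H>15)&(H<30)&(V>140),(230,335,280,375),.046)
s=bot.get_state();print(s["clock"],s["ee_pos"],s["contact_force"])
E
python3 look.py t2.png
```

```text
clock: 2.82
ee_pos: [0.565, 0.0833, 0.1937]
eef_rot: [0.125, 0.992, -0.0, -0.002]
contact_force: [0.1, -0.8, -0.7]
grip_width: 0.0003
grasp_force: 0.0
clock: 3.48
ee_pos: [0.6, 0.0533, 0.1958]
eef_rot: [0.125, 0.992, -0.0, -0.001]
contact_force: [-2.9, 0.4, 2.2]
grip_width: -0.0001
grasp_force: 1.7
clock: 4.15
ee_pos: [0.6148, 0.0196, 0.1958]
eef_rot: [0.125, 0.992, 0.0, 0.001]
contact_force: [-0.9, 1.2, -0.1]
grip_width: -0.0001
grasp_force: 0.6
red [280.  324.2] 138 [0.4552 0.0118] r 0.0748 ang 175.61 rect (30.0, 6.0) 90.0
blue none
white [327.8 288.8] 335 [ 0.518  -0.0726] r 0.0796 ang -98.55 rect (30.411439895629883, 10.948118209838867) 8.7
rest [278.5 338.5] 16 [0.4304 0.0135] r 0.0997 ang 175.74 rect (7.0, 1.0) 90.0
strip none
4.2 [0.61488618 0.01941038 0.19578858] [ 0.08907903 -0.39793733  0.61330407]
```

```bash
python3 - <<'E'
from h import *
c=np.load("top.npy",allow_pickle=True).item()
hsv=cv2.cvtColor(c["image"],cv2.COLOR_RGB2HSV);H,S,V=[hsv[:,:,i].astype(int) for i in range(3)]
for n,m in [("all",(S>110)&(H<30)),("strip",(S>100)&(H>15)&(H<32)&(V>150))]:
    k=np.zeros(m.shape,np.uint8);k[335:375,230:280]=m[335:375,230:280]
    pts=np.argwhere(k)[:,::-1].astype(np.float32);r=cv2.minAreaRect(pts);b=cv2.boxPoints(r)
    W=np.array([onz(c,p,.046)[:2] for p in b]);e=np.diff(np.r_[W,W[:1]],axis=0)
    print(n,len(pts),W.mean(0),np.hypot(*e.T).round(4),np.degrees(np.arctan2(e[:,1],e[:,0])).round(1))
I=c["image"][330:380,225:285,::-1];J=c["image"][275:310,175:210,::-1]
I=cv2.resize(I,None,fx=8,fy=8,interpolation=0);J=cv2.resize(J,(400,400),interpolation=0)
cv2.imwrite("pics/crop.png",I)
w=np.load("w1.npy",allow_pickle=True).item();c,T=w["c"],w["T"]
h=onz(c,(203,207),.043,T);g=onz(c,(435,114),.074,T);d=(g-h)[:2]
print("hub",h,"hinge",g,np.hypot(*d),"station yaw",np.degrees(np.arctan2(d[1],d[0]))-np.degrees(np.arctan2(140,-80)))
E
```

```text
all 511 [0.40358831 0.05597614] [0.0307 0.0508 0.0306 0.0506] [ -21.9 -111.9  157.8   68.3]
strip 53 [0.40486507 0.05778191] [0.0223 0.0073 0.0223 0.0073] [ -19.3 -109.3  160.6   70.8]
hub [0.5321562  0.00975485 0.043     ] hinge [0.50955247 0.16712171 0.074     ] 0.15898194778281588 station yaw -21.570984943410267
```

View pics/crop.png

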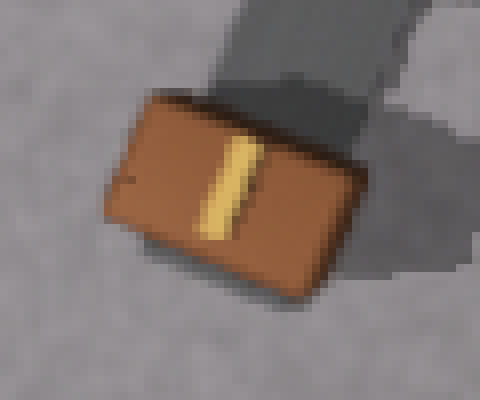

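The crop shows the rest's teak top with its brass strip centred and not occluded; station yaw is about -21.7°. Red is at about 171.5° and the target is 158.3°, so about 13° remains. I'll push most of it now.

```bash
python3 -m pendant '[{"hand":0,"tx":-0.001,"ty":-0.003,"tz":0,"spin":0},{"hand":0,"tx":-0.002,"ty":-0.006,"tz":0,"spin":0},{"hand":0,"tx":-0.003,"ty":-0.009,"tz":0,"spin":0},{"hand":0,"tx":-0.004,"ty":-0.012,"tz":0,"spin":0},{"hand":0,"tx":-0.004,"ty":-0.014,"tz":0,"spin":0},{"hand":0,"tx":-0.005,"ty":-0.015,"tz":0,"spin":0},{"hand":0,"tx":-0.005,"ty":-0.016,"tz":0,"spin":0},{"hand":0,"tx":-0.005,"ty":-0.016,"tz":0,"spin":0}]'
python3 look.py t3.png
```

```text
clock: 4.87
ee_pos: [0.6152, 0.0032, 0.1957]
eef_rot: [0.125, 0.992, -0.0, 0.0]
contact_force: [-0.6, 1.8, 0.4]
grip_width: 0.0006
grasp_force: 0.3
red none
blue none
white [325.6 297.4] 337 [ 0.5026 -0.0687] r 0.0796 ang -109.96 rect (30.500566482543945, 10.935776710510254) 20.0
rest none
strip none
4.9167 [0.61520833 0.00327688 0.19574669] [-0.29370242  0.38371329  0.16175115]
```

```bash
python3 -m pendant '[{"hand":0,"tx":0,"ty":-0.0008,"tz":0,"spin":0},{"hand":0,"tx":0,"ty":-0.0016,"tz":0,"spin":0},{"hand":0,"tx":0,"ty":-0.0022,"tz":0,"spin":0},{"hand":0,"tx":0,"ty":-0.0025,"tz":0,"spin":0},{"hand":0,"tx":0,"ty":-0.0025,"tz":0,"spin":0},{"hand":0,"tx":0,"ty":-0.0025,"tz":0,"spin":0},{"hand":0,"tx":0,"ty":-0.0025,"tz":0,"spin":0},{"hand":0,"tx":0,"ty":-0.0025,"tz":0,"spin":0}]'
python3 look.py t4.png
python3 -m pendant '[{"hand":0,"tx":0,"ty":0.008,"tz":0,"spin":0},{"hand":0,"tx":0,"ty":0.02,"tz":0,"spin":0},{"hand":0,"tx":0,"ty":0.025,"tz":-0.01,"spin":0},{"hand":0,"tx":0,"ty":0.025,"tz":-0.04,"spin":0},{"hand":0,"tx":0,"ty":0.025,"tz":-0.075,"spin":0},{"hand":0,"tx":0,"ty":0.025,"tz":-0.11,"spin":0},{"hand":0,"tx":0,"ty":0.025,"tz":-0.14,"spin":0},{"hand":0,"tx":0,"ty":0.025,"tz":-0.15,"spin":0}]'
python3 - <<'E'
from h import *
s=bot.get_state();c=bot.camera("wrist");T=wristT(s,c);np.save("w2.npy",{"c":c,"T":T},allow_pickle=True);save(c,"w2.png")
E
```

```text
clock: 5.58
ee_pos: [0.6146, 0.001, 0.1958]
eef_rot: [0.125, 0.992, -0.0, 0.0]
contact_force: [0.8, 0.8, -0.4]
grip_width: 0.0001
grasp_force: 0.5
red none
blue none
white [325.1 298.6] 335 [ 0.5005 -0.0678] r 0.0795 ang -111.64 rect (30.48807716369629, 10.93198013305664) 21.4
rest none
strip none
5.6333 [0.61458106 0.00101112 0.19574132] [-0.5381269   0.54414597  0.74946854]
clock: 6.3
ee_pos: [0.6225, 0.026, 0.3525]
eef_rot: [0.125, 0.992, 0.0, 0.005]
contact_force: [1.1, 0.1, 1.4]
grip_width: 0.0001
grasp_force: 0.0
```

View pics/w2.png

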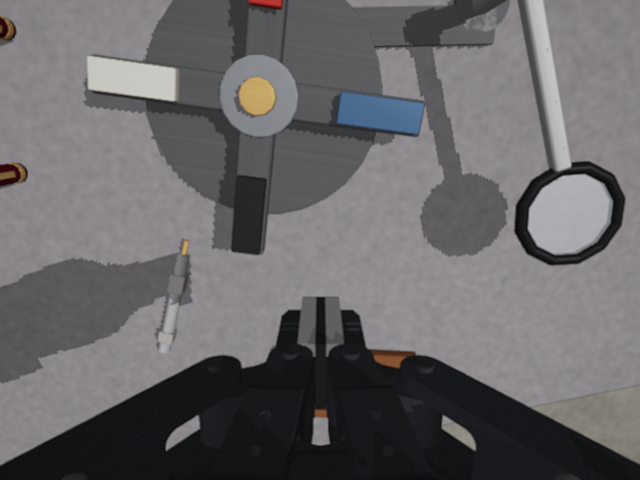

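Wheel at -111.64° (white), against -111.7° wanted. In the wrist view red lies upwards toward the rest, and the loupe is free on its left side at (550,90). Now I go to the far side of the loupe arm.

```bash
python3 -m pendant '[{"hand":0,"tx":0.018,"ty":0.033,"tz":0,"spin":0},{"hand":0,"tx":0.036,"ty":0.066,"tz":0,"spin":0},{"hand":0,"tx":0.054,"ty":0.099,"tz":0,"spin":0},{"hand":0,"tx":0.072,"ty":0.132,"tz":0,"spin":0},{"hand":0,"tx":0.091,"ty":0.165,"tz":0,"spin":0},{"hand":0,"tx":0.091,"ty":0.165,"tz":0,"spin":0},{"hand":0,"tx":0.091,"ty":0.165,"tz":0,"spin":0},{"hand":0,"tx":0.091,"ty":0.165,"tz":0,"spin":0}]'
python3 look.py t5.png
python3 - <<'E'
from h import *
s=bot.get_state();c=bot.camera("wrist");save(c,"w3.png");print(s["ee_pos"])
T=wristT(s,c)
for P in [(.5751,.2082,.066),(.6479,.1757,.066),(.5073,.1658,.074)]: print(proj(c,P,T).round(0))
E
```

```text
clock: 7.02
ee_pos: [0.573, 0.2079, 0.3446]
eef_rot: [0.125, 0.992, -0.001, -0.001]
contact_force: [-0.6, -0.9, -0.2]
grip_width: -0.0
grasp_force: 0.0
red [266.4 323.8] 357 [0.4559 0.0357] r 0.0797 ang 158.16 rect (11.461540222167969, 30.923080444335938) 22.6
blue [243.  265.6] 332 [0.5593 0.0798] r 0.0794 ang 68.2 rect (30.268339157104492, 10.956024169921875) 21.8
white [325.  298.6] 336 [ 0.5005 -0.0677] r 0.0794 ang -111.66 rect (30.48807716369629, 10.93198013305664) 21.4
rest [252.9 354.3] 444 [0.4029 0.0578] r 0.137 ang 157.83 rect (27.307695388793945, 16.615385055541992) 22.6
strip [253.2 353. ] 58 [0.4051 0.0573] r 0.1348 ang 157.69 rect (4.270992755889893, 13.370063781738281) 21.8
7.0667 [0.57337211 0.20721126 0.34485761] [ 0.3490198  -0.6799926   0.26288322]
[0.57337211 0.20721126 0.34485761]
[322. 242.]
[302. 354.]
[220. 153.]
```

View pics/w3.png

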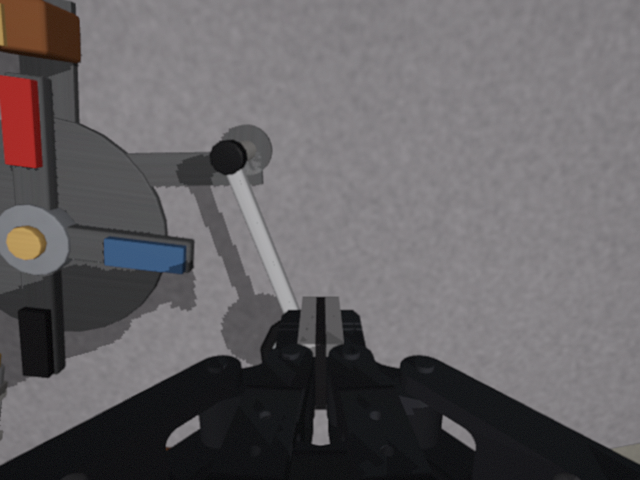

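Red reads 158.2° against the rest at 157.8–158.3°, so the wheel is square. The arm runs from the hinge at (229,156) toward (290,305), left of the fingertip. I descend with a little more clearance, then sweep.

```bash
python3 -m pendant '[{"hand":0,"tx":0,"ty":0.008,"tz":0.02,"spin":0},{"hand":0,"tx":0,"ty":0.008,"tz":0.045,"spin":0},{"hand":0,"tx":0,"ty":0.008,"tz":0.07,"spin":0},{"hand":0,"tx":0,"ty":0.008,"tz":0.09,"spin":0},{"hand":0,"tx":0,"ty":0.008,"tz":0.105,"spin":0},{"hand":0,"tx":0,"ty":0.008,"tz":0.117,"spin":0},{"hand":0,"tx":0,"ty":0.008,"tz":0.123,"spin":0},{"hand":0,"tx":0,"ty":0.008,"tz":0.123,"spin":0}]'
python3 -m pendant '[{"hand":0,"tx":-0.001,"ty":-0.005,"tz":0,"spin":0},{"hand":0,"tx":-0.003,"ty":-0.010,"tz":0,"spin":0},{"hand":0,"tx":-0.006,"ty":-0.015,"tz":0,"spin":0},{"hand":0,"tx":-0.010,"ty":-0.020,"tz":0,"spin":0},{"hand":0,"tx":-0.013,"ty":-0.025,"tz":0,"spin":0},{"hand":0,"tx":-0.016,"ty":-0.030,"tz":0,"spin":0},{"hand":0,"tx":-0.018,"ty":-0.035,"tz":0,"spin":0},{"hand":0,"tx":-0.020,"ty":-0.040,"tz":0,"spin":0}]'
python3 - <<'E'
from h import *
s=bot.get_state();c=bot.camera("top");save(c,"t6.png");print(s["ee_pos"],s["contact_force"],s["clock"])
d=np.array(s["ee_pos"])[:2]-[.5073,.1658];print(np.hypot(*d),np.degrees(np.arctan2(d[1],d[0])))
cv2.imwrite("pics/t6c.png",cv2.resize(c["image"][180:380,150:350,::-1],(600,600),interpolation=cv2.INTER_CUBIC))
E
```

```text
clock: 7.78
ee_pos: [0.5751, 0.2144, 0.2212]
eef_rot: [0.126, 0.992, -0.001, -0.001]
contact_force: [-0.5, 0.5, -0.2]
grip_width: 0.0
grasp_force: 0.0
clock: 8.45
ee_pos: [0.5851, 0.1712, 0.2229]
eef_rot: [0.125, 0.992, 0.0, 0.0]
contact_force: [-0.8, 0.9, -0.2]
grip_width: 0.0001
grasp_force: 0.5
[0.58509874 0.17116505 0.2228619 ] [-0.80405182  0.93661485 -0.18031534] 8.45
0.07798350917736148 3.944910511562898
```

View pics/t6c.png

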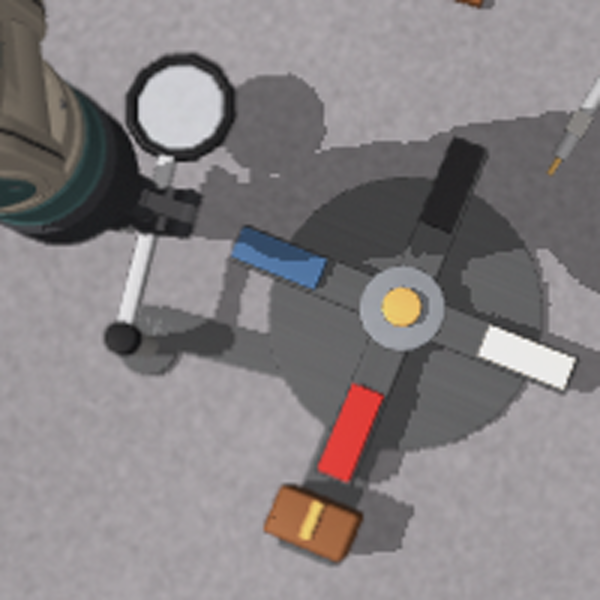

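The fingertip is pushing the arm near (175,210) in the crop. The lens, at (180,107), has started swinging clockwise, so I continue round the arc.

```bash
python3 -m pendant '[{"hand":0,"tx":-0.0025,"ty":-0.0075,"tz":0,"spin":0},{"hand":0,"tx":-0.004,"ty":-0.015,"tz":0,"spin":0},{"hand":0,"tx":-0.0047,"ty":-0.022,"tz":0,"spin":0},{"hand":0,"tx":-0.0047,"ty":-0.0297,"tz":0,"spin":0},{"hand":0,"tx":-0.0038,"ty":-0.0367,"tz":0,"spin":0},{"hand":0,"tx":-0.0025,"ty":-0.0435,"tz":0,"spin":0},{"hand":0,"tx":-0.0004,"ty":-0.05,"tz":0,"spin":0},{"hand":0,"tx":0.0019,"ty":-0.0567,"tz":0,"spin":0}]'
python3 -m pendant '[{"hand":0,"tx":0.003,"ty":-0.0062,"tz":0,"spin":0},{"hand":0,"tx":0.0067,"ty":-0.0123,"tz":0,"spin":0},{"hand":0,"tx":0.011,"ty":-0.018,"tz":0,"spin":0},{"hand":0,"tx":0.0154,"ty":-0.0231,"tz":0,"spin":0},{"hand":0,"tx":0.0206,"ty":-0.028,"tz":0,"spin":0},{"hand":0,"tx":0.0258,"ty":-0.0324,"tz":0,"spin":0},{"hand":0,"tx":0.031,"ty":-0.0355,"tz":0,"spin":0},{"hand":0,"tx":0.0325,"ty":-0.0365,"tz":0,"spin":0}]'
python3 - <<'E'
from h import *
s=bot.get_state();c=bot.camera("top");print(s["ee_pos"],s["contact_force"],s["clock"])
d=np.array(s["ee_pos"])[:2]-[.5073,.1658];print(np.hypot(*d),np.degrees(np.arctan2(d[1],d[0])))
cv2.imwrite("pics/t7c.png",cv2.resize(c["image"][180:380,150:350,::-1],(600,600),interpolation=cv2.INTER_CUBIC))
E
```

```text
clock: 9.17
ee_pos: [0.5687, 0.1166, 0.2228]
eef_rot: [0.125, 0.992, 0.0, 0.0]
contact_force: [0.7, 0.8, -0.0]
grip_width: 0.0007
grasp_force: 0.5
clock: 9.83
ee_pos: [0.5272, 0.0897, 0.2226]
eef_rot: [0.125, 0.992, -0.0, -0.001]
contact_force: [0.8, 1.4, -0.3]
grip_width: -0.0003
grasp_force: 0.3
[0.52715905 0.08965472 0.22255479] [ 0.8401916   1.42124406 -0.28653594] 9.8333
0.07869234790243475 -75.38260175859621
```

View pics/t7c.png

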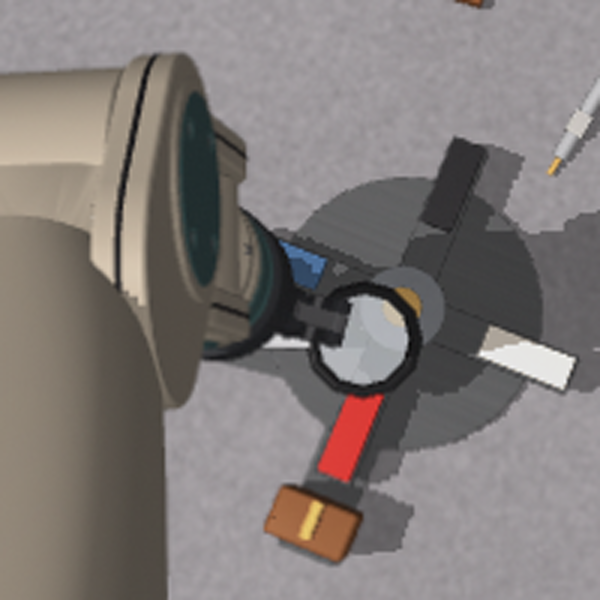

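The lens ring is centred at crop (365,337), which is top pixel (271.7,292.3), between the hub and the red stone. I'll compute the remaining angle.

```bash
python3 - <<'E'
from h import *
c=np.load("top.npy",allow_pickle=True).item()
w=onz(c,(271.7-.3,292.3-.3),.066);h=np.array([.5073,.1658]);d=w[:2]-h
a=np.degrees(np.arctan2(d[1],d[0]));print(w,np.hypot(*d),a)
red=np.array([.4559,.0357]);print("red from hinge",np.hypot(*(red-h)),np.degrees(np.arctan2(*(red-h)[::-1])))
print("target px",proj(c,[*red,.066]))
E
```

```text
[0.50988241 0.02518104 0.066     ] 0.14064266650347357 -88.94790408202414
red from hinge 0.13988556036989663 -111.55801987848437
target px [264.79947869 323.53455324]
```

```bash
python3 -m pendant '[{"hand":0,"tx":0.004,"ty":-0.002,"tz":0,"spin":0},{"hand":0,"tx":0.008,"ty":-0.0038,"tz":0,"spin":0},{"hand":0,"tx":0.0126,"ty":-0.0056,"tz":0,"spin":0},{"hand":0,"tx":0.017,"ty":-0.007,"tz":0,"spin":0},{"hand":0,"tx":0.021,"ty":-0.008,"tz":0,"spin":0},{"hand":0,"tx":0.024,"ty":-0.0086,"tz":0,"spin":0},{"hand":0,"tx":0.026,"ty":-0.009,"tz":0,"spin":0},{"hand":0,"tx":0.026,"ty":-0.009,"tz":0,"spin":0}]'
cat > lens.py <<'E'
from h import *
s=bot.get_state();c=bot.camera("top");print(s["ee_pos"],s["clock"])
x0,y0,x1,y1=235,285,310,350
g=cv2.resize(cv2.cvtColor(c["image"],cv2.COLOR_RGB2GRAY)[y0:y1,x0:x1],None,fx=4,fy=4,interpolation=cv2.INTER_CUBIC)
cs=cv2.HoughCircles(g,cv2.HOUGH_GRADIENT,1,200,param1=120,param2=15,minRadius=52,maxRadius=80)
u=cs[0,0,:2]/4+[x0,y0]-.375;w=onz(c,u,.066);h=np.array([.5073,.1658]);d=w[:2]-h
print(u,cs[0,0,2]/4,w,"r",np.hypot(*d),"ang",np.degrees(np.arctan2(d[1],d[0])))
o=cv2.cvtColor(g,cv2.COLOR_GRAY2BGR)
cv2.circle(o,tuple(int(v) for v in cs[0,0,:2]),int(cs[0,0,2]),(0,0,255),1)
import sys;cv2.imwrite("pics/"+sys.argv[1],cv2.resize(np.hstack([o,cv2.resize(c["image"][y0:y1,x0:x1,::-1],None,fx=4,fy=4)]),None,fx=1.3,fy=1.3))
E
python3 lens.py l1.png
```

```text
clock: 10.55
ee_pos: [0.5004, 0.0877, 0.2226]
eef_rot: [0.125, 0.992, -0.0, -0.0]
contact_force: [-0.5, 0.4, 0.6]
grip_width: 0.0001
grasp_force: 0.0
[0.50037221 0.08769315 0.2226174 ] 10.55
[265.25 318.75] 15.45 [0.46403421 0.03505337 0.066     ] r 0.13771932049224492 ang -108.31006318042077
```

View pics/l1.png

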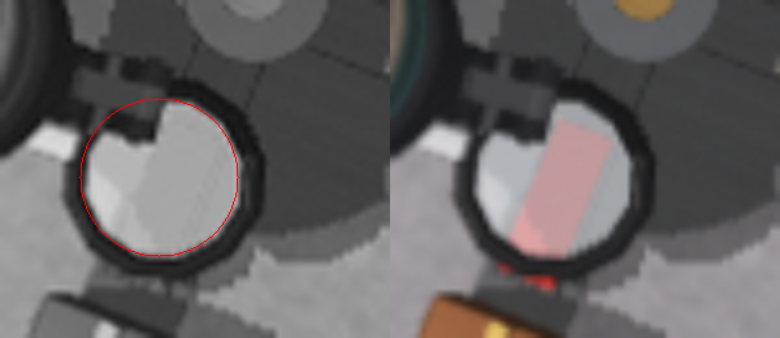

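The ring is centred about half a pixel right of and below the fitted circle, so the arm is at about -108.6° and needs about 3° more.

```bash
python3 -m pendant '[{"hand":0,"tx":0.001,"ty":0,"tz":0,"spin":0},{"hand":0,"tx":0.002,"ty":0,"tz":0,"spin":0},{"hand":0,"tx":0.003,"ty":-0.0005,"tz":0,"spin":0},{"hand":0,"tx":0.0038,"ty":-0.0005,"tz":0,"spin":0},{"hand":0,"tx":0.0038,"ty":-0.0005,"tz":0,"spin":0},{"hand":0,"tx":0.0038,"ty":-0.0005,"tz":0,"spin":0},{"hand":0,"tx":0.0038,"ty":-0.0005,"tz":0,"spin":0},{"hand":0,"tx":0.0038,"ty":-0.0005,"tz":0,"spin":0}]'
python3 lens.py l2.png
python3 -m pendant '[{"hand":0,"tx":-0.006,"ty":0,"tz":0,"spin":0},{"hand":0,"tx":-0.012,"ty":0.002,"tz":0,"spin":0},{"hand":0,"tx":-0.015,"ty":0.004,"tz":-0.01,"spin":0},{"hand":0,"tx":-0.015,"ty":0.004,"tz":-0.04,"spin":0},{"hand":0,"tx":-0.015,"ty":0.004,"tz":-0.075,"spin":0},{"hand":0,"tx":-0.015,"ty":0.004,"tz":-0.11,"spin":0},{"hand":0,"tx":-0.03,"ty":0.02,"tz":-0.13,"spin":0},{"hand":0,"tx":-0.05,"ty":0.04,"tz":-0.14,"spin":0}]'
python3 -m pendant '[{"hand":0,"tx":-0.01,"ty":0.035,"tz":0,"spin":0},{"hand":0,"tx":-0.02,"ty":0.07,"tz":0,"spin":0},{"hand":0,"tx":-0.03,"ty":0.105,"tz":0,"spin":0},{"hand":0,"tx":-0.04,"ty":0.14,"tz":0,"spin":0},{"hand":0,"tx":-0.05,"ty":0.17,"tz":0,"spin":0},{"hand":0,"tx":-0.06,"ty":0.2,"tz":0,"spin":0},{"hand":0,"tx":-0.06,"ty":0.2,"tz":0,"spin":0},{"hand":0,"tx":-0.06,"ty":0.2,"tz":0,"spin":0}]'
python3 lens.py l3.png; python3 look.py t8.png
```

```text
clock: 11.27
ee_pos: [0.4972, 0.0882, 0.2227]
eef_rot: [0.125, 0.992, -0.0, -0.0]
contact_force: [0.0, -0.3, 0.2]
grip_width: 0.0003
grasp_force: 0.2
[0.4972296  0.08815626 0.22272058] 11.2667
[264.25 321.75] 15.45 [0.45892558 0.03668776 0.066     ] r 0.1378769514810622 ang -110.5394423550037
clock: 11.98
ee_pos: [0.5563, 0.1144, 0.3679]
eef_rot: [0.126, 0.992, 0.0, 0.003]
contact_force: [1.4, -0.0, 0.7]
grip_width: -0.0002
grasp_force: 0.0
clock: 12.65
ee_pos: [0.664, 0.2949, 0.3625]
eef_rot: [0.124, 0.992, -0.0, -0.0]
contact_force: [-0.2, -0.1, -0.4]
grip_width: 0.0001
grasp_force: 0.0
[0.66402251 0.29488348 0.36254978] 12.65
[265.   321.75] 14.95 [0.45893216 0.03540308 0.066     ] r 0.13907840734578447 ang -110.35121631918724
red none
blue [242.9 265.6] 331 [0.5593 0.0799] r 0.0795 ang 68.21 rect (30.268339157104492, 10.956024169921875) 21.8
white [325.1 298.6] 335 [ 0.5005 -0.0678] r 0.0795 ang -111.64 rect (30.48807716369629, 10.93198013305664) 21.4
rest [252.9 354.3] 442 [0.4029 0.0577] r 0.137 ang 157.86 rect (27.31174087524414, 16.544612884521484) 23.2
strip [253.2 353. ] 58 [0.4051 0.0573] r 0.1348 ang 157.69 rect (4.270992755889893, 13.370063781738281) 21.8
12.75 [0.66313769 0.29303091 0.3628024 ] [-0.24168369 -0.69571229  0.03632298]
```

View pics/l3.png

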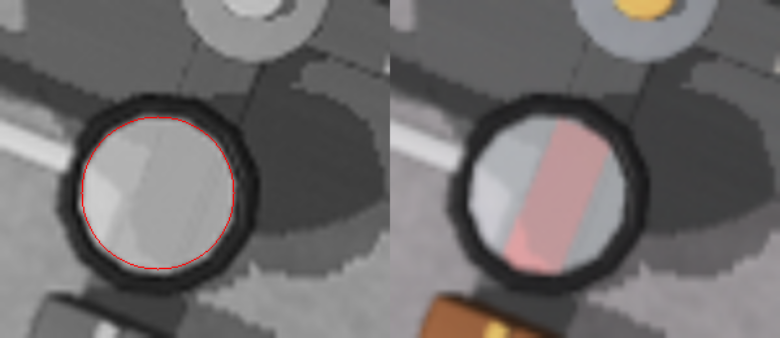

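The lens ring is now unobstructed, with the red stone under it. I'll measure its offset along the stone more accurately from the ring's outline.

```bash
python3 - <<'E'
from h import *
c=bot.camera("top")
x0,y0,x1,y1=240,290,295,345
for th in (40,50,58):
    g=cv2.resize(cv2.cvtColor(c["image"],cv2.COLOR_RGB2GRAY)[y0:y1,x0:x1],None,fx=4,fy=4,interpolation=cv2.INTER_CUBIC)
    cs,hi=cv2.findContours((g<th).astype(np.uint8),cv2.RETR_CCOMP,cv2.CHAIN_APPROX_NONE)
    cand=[k for k in range(len(cs)) if cv2.contourArea(cs[k])>5000]
    for k in cand:
        (e,ax,_)=cv2.fitEllipse(cs[k]);u=np.array(e)/4+[x0,y0]-.375;w=onz(c,u,.066)[:2]
        d=w-[.5073,.1658];t=np.array([-.929,.370]) # station -x
        print(th,"hole" if hi[0][k][3]>=0 else "outer",u.round(2),np.round(ax,1),w.round(4),"r",np.hypot(*d).round(4),"ang",np.degrees(np.arctan2(d[1],d[0])).round(2),"to red: along -x",((np.array([.4559,.0357])-w)@t).round(4))
E
```

```text
40 outer [266.08 321.69] [143.5 152. ] [0.459  0.0336] r 0.1408 ang -110.05 to red: along -x 0.0037
40 hole [265.7  321.65] [132.2 133.9] [0.4591 0.0342] r 0.1401 ang -110.12 to red: along -x 0.0035
50 outer [265.71 321.85] [148.2 156. ] [0.4588 0.0342] r 0.1403 ang -110.24 to red: along -x 0.0032
50 hole [265.17 321.88] [126.8 129.5] [0.4587 0.0351] r 0.1394 ang -110.39 to red: along -x 0.0028
58 outer [266.11 321.28] [148.6 169. ] [0.4597 0.0335] r 0.1406 ang -109.77 to red: along -x 0.0044
58 hole [264.98 321.95] [125.4 127.1] [0.4586 0.0354] r 0.1392 ang -110.48 to red: along -x 0.0026
```

The lens is about 3 mm (1.3°) short. I'll return by the same route and push about 1.8 mm further.

```bash
python3 -m pendant '[{"hand":0,"tx":0.014,"ty":-0.035,"tz":0,"spin":0},{"hand":0,"tx":0.028,"ty":-0.07,"tz":0,"spin":0},{"hand":0,"tx":0.042,"ty":-0.105,"tz":0,"spin":0},{"hand":0,"tx":0.056,"ty":-0.14,"tz":0,"spin":0},{"hand":0,"tx":0.07,"ty":-0.175,"tz":0,"spin":0},{"hand":0,"tx":0.084,"ty":-0.21,"tz":0,"spin":0},{"hand":0,"tx":0.095,"ty":-0.236,"tz":0,"spin":0},{"hand":0,"tx":0.095,"ty":-0.236,"tz":0,"spin":0}]'
python3 -m pendant '[{"hand":0,"tx":0,"ty":0,"tz":0.025,"spin":0},{"hand":0,"tx":0,"ty":0,"tz":0.05,"spin":0},{"hand":0,"tx":0,"ty":0,"tz":0.075,"spin":0},{"hand":0,"tx":0,"ty":0,"tz":0.1,"spin":0},{"hand":0,"tx":0,"ty":0,"tz":0.12,"spin":0},{"hand":0,"tx":0,"ty":0,"tz":0.133,"spin":0},{"hand":0,"tx":0,"ty":0,"tz":0.14,"spin":0},{"hand":0,"tx":0,"ty":0,"tz":0.14,"spin":0}]'
```

```text
clock: 13.47
ee_pos: [0.5082, 0.0846, 0.3626]
eef_rot: [0.128, 0.992, -0.001, -0.002]
contact_force: [-0.7, -0.1, 0.9]
grip_width: -0.0002
grasp_force: 0.0
clock: 14.13
ee_pos: [0.5116, 0.0879, 0.2215]
eef_rot: [0.125, 0.992, -0.0, -0.001]
contact_force: [-0.1, -0.9, -1.0]
grip_width: 0.0002
grasp_force: 0.0
```

```bash
python3 -m pendant '[{"hand":0,"tx":0.004,"ty":-0.001,"tz":0,"spin":0},{"hand":0,"tx":0.008,"ty":-0.002,"tz":0,"spin":0},{"hand":0,"tx":0.012,"ty":-0.003,"tz":0,"spin":0},{"hand":0,"tx":0.014,"ty":-0.0035,"tz":0,"spin":0},{"hand":0,"tx":0.015,"ty":-0.0035,"tz":0,"spin":0},{"hand":0,"tx":0.016,"ty":-0.0035,"tz":0,"spin":0},{"hand":0,"tx":0.016,"ty":-0.0035,"tz":0,"spin":0},{"hand":0,"tx":0.016,"ty":-0.0035,"tz":0,"spin":0}]'
python3 -m pendant '[{"hand":0,"tx":-0.006,"ty":0,"tz":0,"spin":0},{"hand":0,"tx":-0.012,"ty":0.002,"tz":0,"spin":0},{"hand":0,"tx":-0.015,"ty":0.004,"tz":-0.01,"spin":0},{"hand":0,"tx":-0.015,"ty":0.004,"tz":-0.04,"spin":0},{"hand":0,"tx":-0.015,"ty":0.004,"tz":-0.075,"spin":0},{"hand":0,"tx":-0.015,"ty":0.004,"tz":-0.11,"spin":0},{"hand":0,"tx":-0.03,"ty":0.02,"tz":-0.13,"spin":0},{"hand":0,"tx":-0.05,"ty":0.04,"tz":-0.14,"spin":0}]'
python3 -m pendant '[{"hand":0,"tx":-0.01,"ty":0.035,"tz":0,"spin":0},{"hand":0,"tx":-0.02,"ty":0.07,"tz":0,"spin":0},{"hand":0,"tx":-0.03,"ty":0.105,"tz":0,"spin":0},{"hand":0,"tx":-0.04,"ty":0.14,"tz":0,"spin":0},{"hand":0,"tx":-0.05,"ty":0.17,"tz":0,"spin":0},{"hand":0,"tx":-0.06,"ty":0.2,"tz":0,"spin":0},{"hand":0,"tx":-0.06,"ty":0.2,"tz":0,"spin":0},{"hand":0,"tx":-0.06,"ty":0.2,"tz":0,"spin":0}]'
python3 - <<'E'
from h import *
c=bot.camera("top")
x0,y0,x1,y1=240,290,295,345
for th in (40,50,58):
    g=cv2.resize(cv2.cvtColor(c["image"],cv2.COLOR_RGB2GRAY)[y0:y1,x0:x1],None,fx=4,fy=4,interpolation=cv2.INTER_CUBIC)
    cs,hi=cv2.findContours((g<th).astype(np.uint8),cv2.RETR_CCOMP,cv2.CHAIN_APPROX_NONE)
    for k in [k for k in range(len(cs)) if cv2.contourArea(cs[k])>5000]:
        (e,ax,_)=cv2.fitEllipse(cs[k]);u=np.array(e)/4+[x0,y0]-.375;w=onz(c,u,.066)[:2]
        d=w-[.5073,.1658];t=np.array([-.929,.370])
        print(th,hi[0][k][3]>=0,w.round(4),np.degrees(np.arctan2(d[1],d[0])).round(2),((np.array([.4559,.0357])-w)@t).round(4))
E
python3 look.py t9.png
```

```text
clock: 14.8
ee_pos: [0.4967, 0.0889, 0.2231]
eef_rot: [0.125, 0.992, 0.0, 0.0]
contact_force: [1.0, -0.3, 0.4]
grip_width: 0.0003
grasp_force: 0.3
clock: 15.47
ee_pos: [0.5555, 0.1152, 0.3678]
eef_rot: [0.126, 0.992, 0.001, 0.003]
contact_force: [-0.2, -0.8, 0.2]
grip_width: 0.0003
grasp_force: 0.0
clock: 16.13
ee_pos: [0.6632, 0.2956, 0.3624]
eef_rot: [0.124, 0.992, -0.0, -0.0]
contact_force: [0.2, 0.4, 0.6]
grip_width: 0.0
grasp_force: 0.0
40 False [0.4579 0.0342] -110.55 0.0025
40 True [0.458  0.0346] -110.6 0.0023
50 False [0.4576 0.0346] -110.75 0.002
50 True [0.4577 0.0355] -110.85 0.0017
58 False [0.4588 0.0338] -110.18 0.0034
58 True [0.4576 0.0359] -110.94 0.0015
red none
blue [243.  265.6] 332 [0.5593 0.0798] r 0.0794 ang 68.2 rect (30.268339157104492, 10.956024169921875) 21.8
white [325.1 298.6] 335 [ 0.5005 -0.0678] r 0.0795 ang -111.64 rect (30.48807716369629, 10.93198013305664) 21.4
rest [252.9 354.3] 441 [0.4029 0.0577] r 0.137 ang 157.86 rect (27.29721450805664, 16.341190338134766) 21.8
strip [253.2 353. ] 58 [0.4051 0.0573] r 0.1348 ang 157.69 rect (4.270992755889893, 13.370063781738281) 21.8
16.2333 [0.66233471 0.29378507 0.36269339] [ 0.08596611 -0.5120493   0.27092483]
```

About 2 mm is left, and time allows one more small nudge.

```bash
python3 -m pendant '[{"hand":0,"tx":0.014,"ty":-0.035,"tz":0,"spin":0},{"hand":0,"tx":0.028,"ty":-0.07,"tz":0,"spin":0},{"hand":0,"tx":0.042,"ty":-0.105,"tz":0,"spin":0},{"hand":0,"tx":0.056,"ty":-0.14,"tz":0,"spin":0},{"hand":0,"tx":0.07,"ty":-0.175,"tz":0,"spin":0},{"hand":0,"tx":0.084,"ty":-0.21,"tz":0,"spin":0},{"hand":0,"tx":0.095,"ty":-0.236,"tz":0,"spin":0},{"hand":0,"tx":0.095,"ty":-0.236,"tz":0,"spin":0}]'
python3 -m pendant '[{"hand":0,"tx":0,"ty":0,"tz":0.025,"spin":0},{"hand":0,"tx":0,"ty":0,"tz":0.05,"spin":0},{"hand":0,"tx":0,"ty":0,"tz":0.075,"spin":0},{"hand":0,"tx":0,"ty":0,"tz":0.1,"spin":0},{"hand":0,"tx":0,"ty":0,"tz":0.12,"spin":0},{"hand":0,"tx":0,"ty":0,"tz":0.133,"spin":0},{"hand":0,"tx":0,"ty":0,"tz":0.14,"spin":0},{"hand":0,"tx":0,"ty":0,"tz":0.14,"spin":0}]'
python3 -m pendant '[{"hand":0,"tx":0.004,"ty":-0.001,"tz":0,"spin":0},{"hand":0,"tx":0.008,"ty":-0.002,"tz":0,"spin":0},{"hand":0,"tx":0.012,"ty":-0.003,"tz":0,"spin":0},{"hand":0,"tx":0.014,"ty":-0.004,"tz":0,"spin":0},{"hand":0,"tx":0.0155,"ty":-0.004,"tz":0,"spin":0},{"hand":0,"tx":0.0163,"ty":-0.004,"tz":0,"spin":0},{"hand":0,"tx":0.0163,"ty":-0.004,"tz":0,"spin":0},{"hand":0,"tx":0.0163,"ty":-0.004,"tz":0,"spin":0}]'
python3 -m pendant '[{"hand":0,"tx":-0.006,"ty":0,"tz":0,"spin":0},{"hand":0,"tx":-0.012,"ty":0.002,"tz":0,"spin":0},{"hand":0,"tx":-0.015,"ty":0.004,"tz":-0.01,"spin":0},{"hand":0,"tx":-0.015,"ty":0.004,"tz":-0.04,"spin":0},{"hand":0,"tx":-0.015,"ty":0.004,"tz":-0.075,"spin":0},{"hand":0,"tx":-0.015,"ty":0.004,"tz":-0.11,"spin":0},{"hand":0,"tx":-0.03,"ty":0.02,"tz":-0.13,"spin":0},{"hand":0,"tx":-0.05,"ty":0.04,"tz":-0.14,"spin":0}]'
python3 -m pendant '[{"hand":0,"tx":-0.01,"ty":0.035,"tz":0,"spin":0},{"hand":0,"tx":-0.02,"ty":0.07,"tz":0,"spin":0},{"hand":0,"tx":-0.03,"ty":0.105,"tz":0,"spin":0},{"hand":0,"tx":-0.04,"ty":0.14,"tz":0,"spin":0},{"hand":0,"tx":-0.05,"ty":0.17,"tz":0,"spin":0},{"hand":0,"tx":-0.06,"ty":0.2,"tz":0,"spin":0},{"hand":0,"tx":-0.06,"ty":0.2,"tz":0,"spin":0},{"hand":0,"tx":-0.06,"ty":0.2,"tz":0,"spin":0}]'
python3 - <<'E'
from h import *
c=bot.camera("top");save(c,"fin.png")
x0,y0,x1,y1=240,290,295,345
for th in (40,50,58):
    g=cv2.resize(cv2.cvtColor(c["image"],cv2.COLOR_RGB2GRAY)[y0:y1,x0:x1],None,fx=4,fy=4,interpolation=cv2.INTER_CUBIC)
    cs,hi=cv2.findContours((g<th).astype(np.uint8),cv2.RETR_CCOMP,cv2.CHAIN_APPROX_NONE)
    for k in [k for k in range(len(cs)) if cv2.contourArea(cs[k])>5000]:
        (e,ax,_)=cv2.fitEllipse(cs[k]);u=np.array(e)/4+[x0,y0]-.375;w=onz(c,u,.066)[:2]
        d=w-[.5073,.1658];t=np.array([-.929,.370])
        print(th,hi[0][k][3]>=0,w.round(4),np.degrees(np.arctan2(d[1],d[0])).round(2),((np.array([.4559,.0357])-w)@t).round(4))
E
python3 look.py t10.png
```

```text
clock: 16.9
ee_pos: [0.5073, 0.0853, 0.3626]
eef_rot: [0.128, 0.992, -0.001, -0.002]
contact_force: [-0.7, -0.0, -0.2]
grip_width: -0.0001
grasp_force: 0.0
clock: 17.57
ee_pos: [0.5107, 0.0886, 0.2214]
eef_rot: [0.125, 0.992, -0.0, -0.002]
contact_force: [-0.4, -0.3, 0.1]
grip_width: 0.0001
grasp_force: 0.0
clock: 18.23
ee_pos: [0.4954, 0.0893, 0.223]
eef_rot: [0.125, 0.992, 0.0, 0.0]
contact_force: [0.5, -0.0, 1.3]
grip_width: 0.0002
grasp_force: 0.3
clock: 18.9
ee_pos: [0.5542, 0.1155, 0.3678]
eef_rot: [0.126, 0.992, 0.001, 0.003]
contact_force: [1.6, 0.2, -0.7]
grip_width: -0.0003
grasp_force: 0.0
clock: 19.57
ee_pos: [0.6619, 0.296, 0.3623]
eef_rot: [0.124, 0.992, -0.0, -0.0]
contact_force: [-1.0, -0.1, 0.2]
grip_width: -0.0002
grasp_force: 0.0
50 False [0.4552 0.0356] -111.8 -0.0006
50 True [0.4553 0.0365] -111.92 -0.0009
58 False [0.4568 0.0345] -111.04 0.0013
58 True [0.4553 0.0368] -111.97 -0.001
red none
blue [243.  265.6] 332 [0.5593 0.0798] r 0.0794 ang 68.2 rect (30.268339157104492, 10.956024169921875) 21.8
white [325.1 298.6] 335 [ 0.5005 -0.0678] r 0.0795 ang -111.64 rect (30.48807716369629, 10.93198013305664) 21.4
rest [252.9 354.3] 442 [0.4029 0.0578] r 0.137 ang 157.85 rect (27.29721450805664, 16.341190338134766) 21.8
strip [253.2 353. ] 58 [0.4051 0.0573] r 0.1348 ang 157.69 rect (4.270992755889893, 13.370063781738281) 21.8
19.6667 [0.66106385 0.29410903 0.36265609] [-0.25042957  0.06117251 -0.13025518]
```

View pics/fin.png

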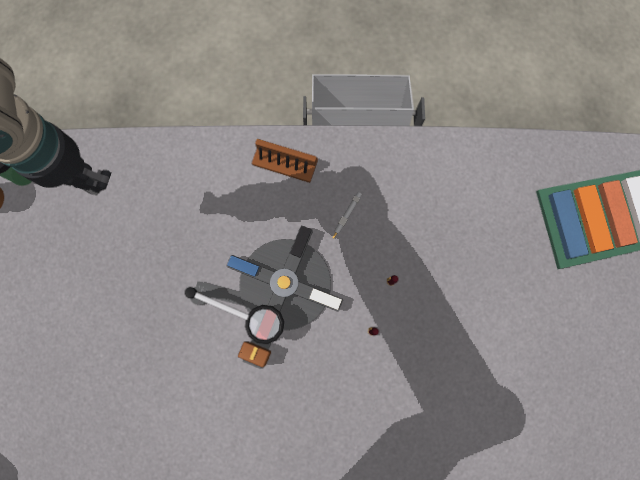

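The lens at (265,324) is centred over the red stone to within about 1 mm. The wheel faces the rest, the caps, vise and rack are undisturbed, and the robot is clear.

```bash
python3 -c "from cell import bot; print(bot.close_job())"
```

```text
the job is handed in; nothing more can be done
None
```

The job is handed in: by the top camera, the red stone faces the nib rest to within about half a degree and the lens is within about 1 mm of centre over it. The bystanders were not touched, the arm stands clear, and it took about 20 s.

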